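# Turn over the sample cassette on its tipping stand

## Robot

A 6-joint arm with a two-finger parallel gripper is mounted at the origin on the work surface. World frame = base frame: x ahead of the robot, y to its left, z up, the work surface at z = 0. Lengths are in mm, angles in rad, forces in N, time in s.
With the tool pointing down it reaches from about 350 to 875 mm from the base axis. Payload 4.2 kg.
Tool frame: the origin (TCP) lies where the fingers leave the gripper's body, on its centre line; the fingertips stand 73 mm ahead of it and the grasp point (between the pads) lies 54 mm ahead of it; z points along the fingers, y is the direction in which the jaws open and shut (so a half turn about z gives the same grasp; the last joint's range is limited). The gripper opens to 85 mm and grips with 20 to 120 N. Pads are 22 mm wide; open, the fingers measure 114 mm over their backs; the gripper's body (76 mm by 85 mm) begins 54 mm behind the grasp point. The pads swing forward as they close: fully open they stand 13 mm farther back than shut.
Start: joints at [0.259, 0.385, 0.008, 0, -1.194, -0.259], TCP at [624.98, 0.025, 303.912] pointing down, gripper open.
Joint ranges: [-3.14, 3.14], [-1.21, 2.06], [-1.07, 1.41], [-3.16, 2.05], [-2.99, -0.16], [-3.1, 3.1]. Speed limits (rad/s): [2.79, 2.79, 3.14, 3.14, 3.14, 3.14].

## Interface

Orientations are given as a unit quaternion [x, y, z, w].
In Python, from bench import arm gives the robot as it stands.
- The arm moves only by the tool apply_moves, never from a script. Its argument "increments" is a list that holds one entry, the list of rows, each a list of 7 numbers: the shift along the tool's x, y, z scaled (see below), then the turn, a rotation vector about the tool's x, y, z scaled (see below), then the gripper's target within -1 to 1 (fully open at 1, half-way at 0, shut at -1). A call has 1 to 10 rows; each row is the pose to reach, as a shift and turn from the pose commanded when the call began, along the tool's axes at that moment; what a row does not reach only later rows make up. The controller multiplies each number of a shift by 100 mm and each number of a turn by 0.5 rad. A row lasts 1/10 s, in which the tool goes at most 50 mm and 8.59 degrees, less where a joint would pass 70% of its speed; a pose out of reach is approached as far as the arm can. A call with a number of a shift or a turn outside -1 to 1 is refused whole. A call with a gripper value outside its range is refused whole. The fingers move at their own pace and stop on an object; the grip force is fixed at half the most. Time passes only in rows, so rows that repeat a pose let the fingers close. It gives the time, the measured TCP pose, the force and the opening at its end, in the units of the state.
- arm.read_state(): the state, without advancing time (a new reading comes with each control period).
- arm.get_image(name): name is "scene" or "side" or "wrist"; returns a dict with "img" (480x640x3 uint8, red, green, blue), "fx", "fy", "cx", "cy" (pixels), "k1" (the pictures are not rectified: a ray, as slopes to the right and down, at radius r is drawn at 1 + k1 r^2 times it, then the intrinsics apply), "pose" (4x4, takes a point from camera to world coordinates). Camera axes: x right, y up, looking along -z (the intrinsics and any distortion apply to the point x, -y, -z); pixel columns grow to the right and rows downward; lengths in mm; the calibration is good to about 2 mm. A picture is of the moment at which its call begins. There is no depth.
- arm.job_done(): hands the job in, once; it reports no verdict.
Trained networks look in a picture, given as the dict that the camera call returned (one of the last four; its "shot" number tells which), for a name from the list of things; names that differ only in an ending like _2 or _b are one class to them, and where a whole thing is asked for, a point or a joint stands for the part that bears it (a point fixed in the world has none). Each returns a list of dicts, best first, with "conf" (0 to 1); they miss things now and then, are a little off and sometimes report something else, mostly with a low value. They report only what shows in the picture. A call takes as long as a camera call. They do not tell look-alikes from the thing itself.
- arm.outline_of(label, picture): "pixels" (480x640 bool, what is visible of it) and "box" ([centre column, centre row, width, height] in pixels, round what is visible of it).
- arm.mark_of(label, picture): "at" ([column, row] in pixels: a listed point, or the origin of a listed thing).
The state is a dict: "clock": time; "joints": joint angles; "joint_vel": joint speeds; "joint_efforts": joint torques, N m; "position": TCP position; "ee_rot": TCP orientation; "contact_force": force on the tool from outside, world axes, zero at the start; "wrist_torque": the same for the moment, N m; "gripper_width": finger opening in mm.
Only numpy, scipy, OpenCV 4.12 (cv2) and the standard library are available. Lean on these libraries where they do the work, as an engineer would, in place of code of your own. Each camera call takes 0.05 s, during which the arm holds its last target.

## Task

Each of the two turning stands on the bench holds a square sample cassette, and one of them still lies magenta face up. Swing that stand's tray, which has a blue handle bar, right over past upright, until the cassette inside slides down and tumbles into the white catch bed with its green face up, then bring the tray back down flat and let go. Do not touch the cassettes with the robot, and leave the cassette that already shows green where it is.

Things in the scene. Friction and masses are not known exactly. Their poses are not given: they have to be found in the camera images.
- turner: fixed stand (160 x 90 mm) of the magenta-up cassette; a twin, unlisted, holds the other. Origin on the bench under mid-hinge; x points from the steel tray over the hinge to the white catch bed, y along the hinge to the handle side, z up. Hinge axis: along y, z = 40 mm. Tray, flat: x -70 to 0, 48 wide, 10 deep, floor at z = 30. Bed: x 9 to 67 mm, 59 wide, floor z = 33, walls to z = 50
- turner_grip (a point): centre of its blue handle bar, 14 mm thick, 50 long, along y, 100 mm from the hinge axis. In the stand's frame (-87, 69, 90) mm, tray flat; (0, 69, 140) mid-way; (87, 69, 90) at the stop, 120 deg. Axes: the stand's, tilting with the tray. Swings at 1 to 3 N, sinks back flat by itself if let go. The cassette tumbles past about 105 deg. Pinched fore and aft, the bar turns between upright fingers
- cassette: the sample cassette to turn over: square, 40 x 40 x 8 mm, 25 g, one face magenta with a white disc, the other green with four dark wells. It lies loose in the tray of the listed stand, magenta up. Origin at its centre; its z axis comes out of the magenta face (up at the start, down when turned over)
- cassette_done: the other cassette, of the same kind and size, lying green face up in the tray of the twin stand; to be left alone. Origin at its centre; its z axis comes out of its green face
Things that resemble listed ones, but are neither listed nor needed, are in the scene too. What is shaped like the cassette but orange or purple is not meant.

How it is judged (in metres and radians):
On the way:
1. the tray with the magenta-side-up cassette is swung past upright (angle between turner_grip's own z axis and vertical above 1.66 rad), for 0.1 s.
At the end, for the whole second after the job is handed in: the cassette that was magenta side up lies at rest in the catch bed of its own stand with its green face up (within 20 degrees of level), that stand's tray is back down (within 10 degrees of flat), and the other cassette is within 15 mm of where it was (angle between cassette's own z axis and vertical above 2.79 rad and x of cassette in the frame of turner between 0.008 and 0.07 m and y of cassette in the frame of turner between -0.03 and 0.03 m and z of cassette in the frame of turner below 0.06 m and linear speed of cassette below 0.02 m/s and angle between turner_grip's own z axis and vertical below 0.17 rad and distance of cassette_done from where it was at the start of the episode below 0.015 m); the robot touches nothing.
It fails at once if the robot touches one of the cassettes (contact force between any of the arm, the fingers and cassette above 0.3 N or contact force between any of the arm, the fingers and cassette_done above 0.3 N).
It fails at once if the other cassette is moved by more than 15 mm (distance of cassette_done from where it was at the start of the episode above 0.015 m).
It also fails if it takes over 48 s, if anything falls off the work surface, if the arm or the gripper's body presses on something with over 40 N, if the wrist force passes 120 N, or if a joint passes its speed limit or range.

## Working session

There is one attempt and no reset: what is moved stays moved. The work goes in short steps, Python scripts to look and compute and a tool call to move; the robot and the scene stay as the last step left them, time stands still between calls to the robot, and variables do not carry over. Pictures are saved under pics/ and viewed, and the job is handed in when it is done.

Besides the shell and the picture viewer there is one more tool, called after "Emit:" as name(argument=value, ...) on one line, values as JSON. apply_moves: Moves the arm, as the interface text tells. Shifts and turns lie within -1 to 1; 1 stands for 100 mm of shift or 0.5 rad of turn. Its arguments: {"type":"object","properties":{"increments":{"type":"array"}},"required":["increments"]}

```bash
mkdir -p pics
cat > h.py <<'E'
from bench import arm
import cv2, numpy as np
def save(p,name): cv2.imwrite('pics/'+name+'.png', p['img'][:,:,::-1])
def ray(p,uv):
    x=(uv[0]-p['cx'])/p['fx']; y=(uv[1]-p['cy'])/p['fy']
    K=np.array([[1,0,0],[0,1,0],[0,0,1.]])
    u=cv2.undistortPoints(np.array([[[x,y]]],float),K,np.array([p['k1'],0,0,0,0.]))[0,0]
    T=np.array(p['pose']); d=T[:3,:3]@np.array([u[0],-u[1],-1]); return T[:3,3],d/np.linalg.norm(d)
def atz(p,uv,z):
    o,d=ray(p,uv); return o+d*(z-o[2])/d[2]
def proj(p,X):
    T=np.array(p['pose']); c=T[:3,:3].T@(np.array(X,float)-T[:3,3]); x=c[0]/-c[2]; y=-c[1]/-c[2]; r=x*x+y*y; k=1+p['k1']*r
    return np.array([p['fx']*x*k+p['cx'],p['fy']*y*k+p['cy']])
E
python3 - <<'E'
from h import *
for n in ['scene','side','wrist']:
    p=arm.get_image(n); save(p,n+'0')
    print(n,p['fx'],p['k1'],np.round(p['pose'],2).tolist())
    for l in ['turner','turner_grip','cassette','cassette_done']:
        print(l,[(np.round(d['at'],1).tolist(),round(d['conf'],2)) for d in arm.mark_of(l,p)])
s=arm.read_state(); print(s['clock'],s['position'],s['ee_rot'],s['gripper_width'])
E
```

```text
scene 553.0943341911836 -0.15198369336916134 [[0.03, -0.81, 0.58, 1049.83], [1.0, 0.03, -0.01, -29.2], [-0.01, 0.58, 0.81, 867.75], [0.0, 0.0, 0.0, 1.0]]
turner [([256.8, 297.1], 0.86)]
turner_grip [([269.7, 223.3], 0.85), ([259.8, 298.8], 0.45)]
cassette [([250.7, 272.3], 0.82), ([181.1, 299.4], 0.78), ([215.3, 231.6], 0.75)]
cassette_done [([408.4, 259.7], 0.7), ([260.3, 300.2], 0.25)]
side 461.5128647050219 -0.09774528513240247 [[0.88, 0.27, -0.38, 165.73], [-0.47, 0.49, -0.74, -639.79], [-0.01, 0.83, 0.56, 563.86], [0.0, 0.0, 0.0, 1.0]]
turner [([381.4, 306.5], 0.96)]
turner_grip [([325.5, 272.9], 0.89)]
cassette [([372.3, 300.9], 0.6), ([430.7, 356.8], 0.57)]
cassette_done []
wrist 355.284732138469 -0.06696061286049901 [[-1.0, 0.0, -0.0, 625.05], [-0.0, -0.95, -0.32, -82.19], [-0.0, -0.32, 0.95, 374.02], [0.0, 0.0, 0.0, 1.0]]
turner [([397.6, 66.8], 0.77)]
turner_grip [([555.6, 91.6], 0.85)]
cassette [([438.2, 46.0], 0.92)]
cassette_done [([431.7, 324.4], 0.62)]
0.75 [6.24968852e+02 5.20285660e-02 3.03948775e+02] [ 7.07114428e-01 -7.07099133e-01 -7.65433438e-06 -4.15185077e-05] 85.01889413624335
```

View pics/scene0.png

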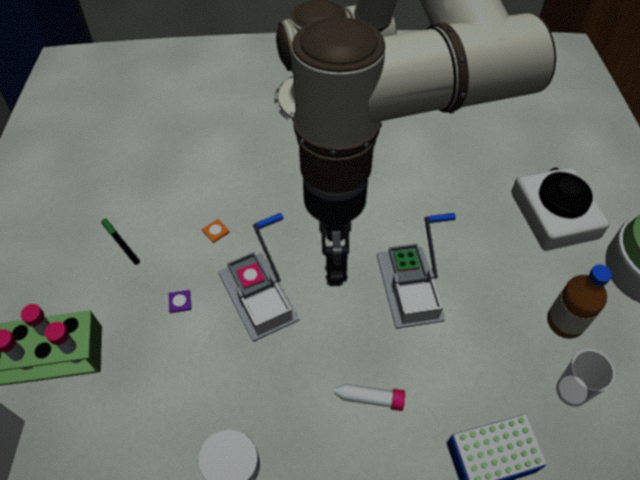

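View pics/side0.png

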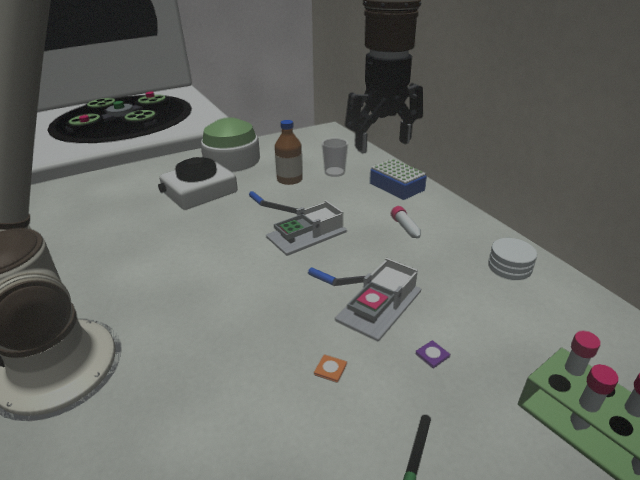

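View pics/wrist0.png

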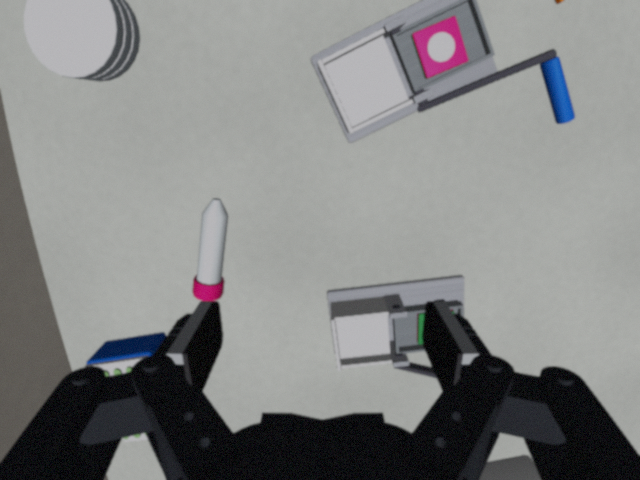

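Scene picture: the magenta-up cassette with its disc is at (250,273), its stand at (258,290) and its blue bar at (269,220). Things that could be mistaken for it are the green-up cassette and twin stand (408,259) with bar (441,217), the orange tile (215,231) and the purple tile (180,300). The magenta caps on the tubes are also similar. By the description I choose the left stand at (258,290). Next I'll fit its pose and check a close crop.

```bash
cat > fit.py <<'E'
from h import *
from scipy.optimize import least_squares
def blob(p,mask,near):
    n,l,s,c=cv2.connectedComponentsWithStats(mask.astype(np.uint8))
    b=min((i for i in range(1,n) if s[i,4]>30),key=lambda i:np.hypot(*(c[i]-near)))
    return c[b],s[b,4]
near={'scene':((269,220),(250,273)),'side':((322,275),(373,299)),'wrist':((557,90),(440,47))}
obs=[];P={}
for n in near:
    p=arm.get_image(n);P[n]=p
    h=cv2.cvtColor(p['img'],cv2.COLOR_RGB2HSV)
    H,S,V=[h[...,i].astype(int) for i in range(3)]
    bl,a=blob(p,(H>100)&(H<125)&(S>150)&(V>60),near[n][0])
    mg=blob(p,(H>160)&(H<177)&(S>150)&(V>80),near[n][1])[0]
    print(n,'blue',bl.round(1),a,'mag',mg.round(1))
    obs.append((n,bl,(-87,69,90),1))
    t=arm.mark_of('turner',p)
    if t: obs.append((n,np.array(t[0]['at']),(0,0,0),.3)); print('turner',t[0]['at'],t[0]['conf'])
    t=arm.mark_of('turner_grip',p)
    if t: print('grip',t[0]['at'],t[0]['conf'])
    obs.append((n,mg,None,1))
def tf(q,v):
    c,s=np.cos(q[2]),np.sin(q[2]); return np.array([q[0]+c*v[0]-s*v[1],q[1]+s*v[0]+c*v[1],v[2]])
def res(q):
    r=[]
    for n,uv,v,w in obs:
        r+=list(w*(proj(P[n],tf(q,v if v is not None else (q[3],q[4],38)))-uv))
    return np.array(r)
best=min((least_squares(res,[600,-150,y,-35,0],loss='soft_l1') for y in [-1,0,1,2,3]),key=lambda s:s.cost)
q=best.x;print('q',q.round(3),'cost',best.cost);print(res(q).reshape(-1,2).round(1).tolist())
print('grip',tf(q,(-87,69,90)).round(1))
# triangulate bar alone
A=np.zeros((3,3));b=np.zeros(3)
for n,uv,v,w in obs:
    if v==(-87,69,90):
        o,d=ray(P[n],uv);M=np.eye(3)-np.outer(d,d);A+=M;b+=M@o
print('bar tri',np.linalg.solve(A,b).round(1))
pts=[(-80,-45,0),(80,-45,0),(80,45,0),(-80,45,0)]
for n,c in [('scene',(180,190,140,160)),('wrist',(290,0,300,150)),('side',(290,240,150,110))]:
    im=P[n]['img'][:,:,::-1].copy();x,y,w,h=c;k=3 if n!='wrist' else 2
    im=cv2.resize(im,None,fx=k,fy=k,interpolation=cv2.INTER_CUBIC)
    for v in pts+[(9,-29.5,50),(67,-29.5,50),(67,29.5,50),(9,29.5,50),(-87,44,90),(-87,94,90),(-87,69,90)]:
        u=(proj(P[n],tf(q,v))*k).astype(int);cv2.circle(im,tuple(int(i) for i in u),2,(0,255,255),-1)
    cv2.imwrite('pics/fit_%s.png'%n,im[y*k:(y+h)*k,x*k:(x+w)*k])
E
python3 fit.py
```

```text
scene blue [268.9 220.5] 157 mag [250.  275.2]
turner [256.6, 299.5] 0.91
grip [268.0, 225.9] 0.95
side blue [286.3 121.7] 35 mag [372.3 298.7]
turner [380.8, 305.6] 0.65
grip [321.2, 276.7] 0.9
wrist blue [557.4  89.8] 1150 mag [439.4  46.8]
turner [399.7, 70.2] 0.62
grip [555.6, 90.2] 0.92
q [ 5.51670e+02 -1.26872e+02  3.81560e+01 -3.10720e+01  4.55000e-01] cost 188.6418203291101
[[0.1, 0.0], [0.6, -0.1], [-0.3, -0.4], [34.5, 154.1], [-0.3, -0.5], [-0.2, -1.6], [0.4, 0.5], [-0.6, -0.7], [-0.1, -0.1]]
grip [ 443.2 -103.3   90. ]
bar tri [515.2 -63.4 273.9]
```

```bash
sed -i 's/(S>150)&(V>60)/(S>120)\&(V>30)/; s/H<125/H<130/' fit.py; python3 fit.py
```

```text
scene blue [269.  220.3] 174 mag [250.1 275.2]
turner [259.9, 296.9] 0.77
grip [268.4, 224.3] 0.72
side blue [321.2 274.3] 141 mag [372.2 298.5]
turner [382.4, 304.6] 0.63
grip [319.5, 274.6] 0.91
wrist blue [557.4  89.8] 1200 mag [439.5  46.8]
turner [401.9, 66.4] 0.65
grip [558.1, 94.0] 0.77
q [ 551.621 -128.438   38.144  -30.424    1.452] cost 2.8388607997157607
[[-0.0, 0.3], [-0.6, 0.6], [-0.4, -0.3], [-0.2, 1.4], [-0.6, -0.1], [-0.2, -1.4], [0.1, 0.2], [-1.2, -0.1], [-0.1, -0.1]]
grip [ 443.4 -103.5   90. ]
bar tri [ 444.4 -103.3   92.2]
```

View pics/fit_scene.png

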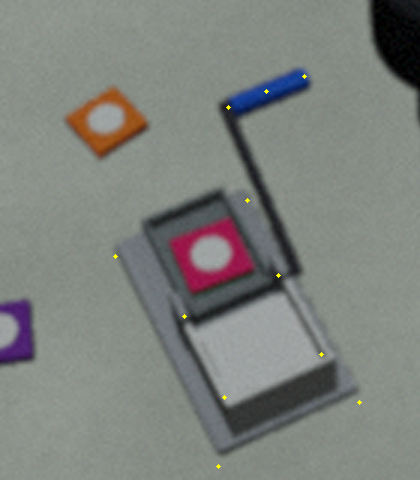

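View pics/fit_wrist.png

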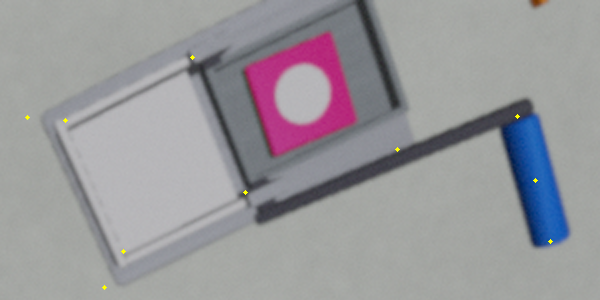

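View pics/fit_side.png

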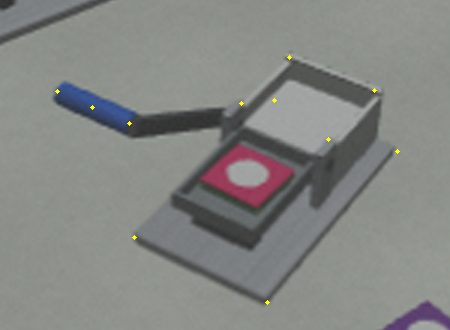

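The crop confirms the choice: a magenta face with a white disc, and the blue bar fits well. The stand's yaw is 0.445 rad, the grip is at about (443.5, -103.5, 91), and the projected bed corners match the picture. Now I'll approach above the bar with jaws half open, turning -0.445 rad about tool z so the jaws open fore and aft.

Emit:
apply_moves(increments=[[[0.1, 0.18, 0.05, 0, 0, -0.18, 0.2], [0.2, 0.36, 0.15, 0, 0, -0.36, 0.2], [0.3, 0.54, 0.25, 0, 0, -0.54, 0.2], [0.4, 0.72, 0.35, 0, 0, -0.72, 0.2], [0.5, 0.9, 0.45, 0, 0, -0.89, 0.2], [0.5, 0.9, 0.45, 0, 0, -0.89, 0.2], [0.5, 0.9, 0.45, 0, 0, -0.89, 0.2]]])

```text
clock: 2.35
position: [535.4, -50.1, 259.5]
ee_rot: [0.845, -0.534, 0.001, -0.0]
contact_force: [0.5, 0.5, -0.1]
gripper_width: 50.9
```

```bash
cat > go.py <<'E'
import sys
from h import *
from scipy.spatial.transform import Rotation as R
O=np.array([551.6,-128.4]);yw=0.445
X=np.array([np.cos(yw),np.sin(yw)]);Y=np.array([-X[1],X[0]])
def bar(a,y=70,r=100.):  # a deg from flat; flat pos (-87,90): angle 150deg
    t=np.radians(150-a); p=O+X*r*np.cos(t)+Y*y; return np.array([p[0],p[1],40+r*np.sin(t)])
if __name__=='__main__':
    s=arm.read_state(); r=R.from_quat(s['ee_rot'])
    print(s['clock'],np.round(s['position'],1),'F',np.round(s['contact_force'],1),'w',round(s['gripper_width'],1))
    print('toolY',r.as_matrix()[:,1].round(3),'toolZ',r.as_matrix()[:,2].round(3),'want y',(-X).round(3))
    a=float(sys.argv[1]); up=float(sys.argv[2])
    w=bar(a)+[0,0,54+up]; print('target',w.round(1),'shift/100',(r.inv().apply(w-s['position'])/100).round(3))
E
python3 go.py 0 60; python3 go.py 0 0
```

```text
2.35 [535.4 -50.1 259.5] F [ 0.5  0.5 -0.1] w 50.9
toolY [-0.903 -0.429 -0.001] toolZ [ 0.001 -0.    -1.   ] want y [-0.903 -0.43 ]
target [ 443.3 -102.5  204. ] shift/100 [0.078 1.057 0.554]
2.35 [535.4 -50.1 259.5] F [ 0.5  0.5 -0.1] w 50.9
toolY [-0.903 -0.429 -0.001] toolZ [ 0.001 -0.    -1.   ] want y [-0.903 -0.43 ]
target [ 443.3 -102.5  144. ] shift/100 [0.077 1.058 1.154]
```

Emit:
apply_moves(increments=[[[0.02, 0.25, 0.1, 0, 0, 0, 0.2], [0.04, 0.5, 0.2, 0, 0, 0, 0.2], [0.06, 0.75, 0.3, 0, 0, 0, 0.2], [0.08, 1.0, 0.4, 0, 0, 0, 0.2], [0.08, 1.0, 0.4, 0, 0, 0, 0.2], [0.08, 1.0, 0.4, 0, 0, 0, 0.2]]])

```text
clock: 2.95
position: [449.5, -100.1, 219.7]
ee_rot: [0.846, -0.534, 0.001, -0.0]
contact_force: [0.6, -0.3, 0.3]
gripper_width: 50.9
```

```bash
python3 go.py 0 0
python3 - <<'E'
from h import *
p=arm.get_image('wrist');save(p,'w1')
p=arm.get_image('side');cv2.imwrite('pics/s1.png',cv2.resize(p['img'][130:380,200:500,::-1],None,fx=2,fy=2))
E
```

```text
2.95 [ 449.5 -100.1  219.7] F [ 0.6 -0.3  0.3] w 50.9
toolY [-0.903 -0.43  -0.002] toolZ [ 0.002 -0.    -1.   ] want y [-0.903 -0.43 ]
target [ 443.3 -102.5  144. ] shift/100 [-0.006  0.067  0.757]
```

View pics/w1.png

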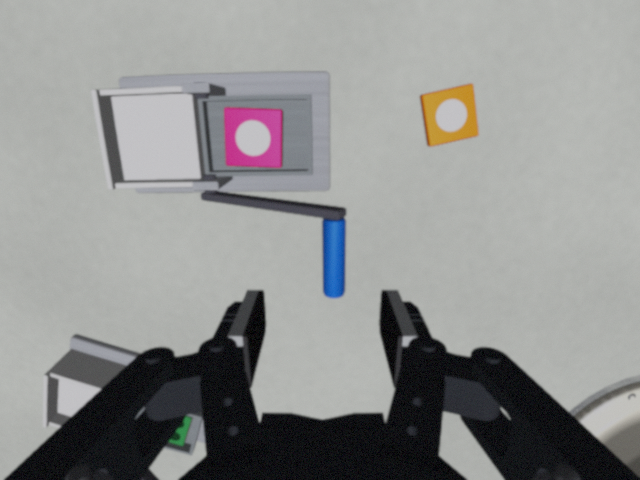

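View pics/s1.png

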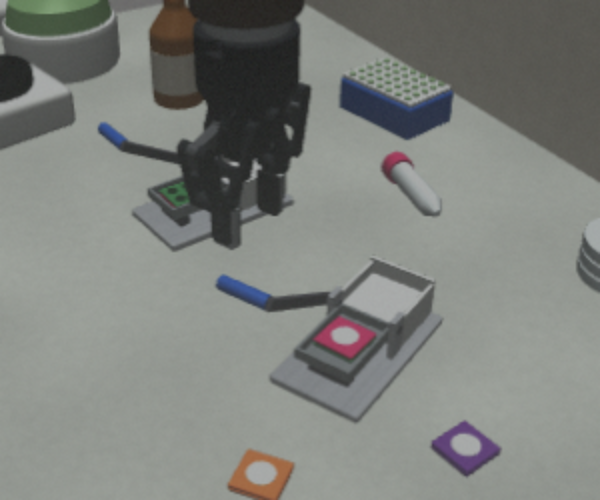

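Wrist view: the blue bar spans (333,218) to (334,295), parallel to the jaws and slightly off their centre at column 322. That matches the computed 6.7 mm. Descend and close.

Emit:
apply_moves(increments=[[[0, 0.07, 0.2, 0, 0, 0, 0.2], [0, 0.07, 0.4, 0, 0, 0, 0.2], [0, 0.07, 0.6, 0, 0, 0, 0.2], [0, 0.07, 0.74, 0, 0, 0, 0.2], [0, 0.07, 0.74, 0, 0, 0, 0.2], [0, 0.07, 0.74, 0, 0, 0, -1], [0, 0.07, 0.74, 0, 0, 0, -1], [0, 0.07, 0.74, 0, 0, 0, -1], [0, 0.07, 0.74, 0, 0, 0, -1], [0, 0.07, 0.74, 0, 0, 0, -1]]])

```text
clock: 4.05
position: [442.8, -103.0, 145.7]
ee_rot: [0.846, -0.533, 0.001, -0.001]
contact_force: [1.5, 2.0, 1.2]
gripper_width: 12.0
```

```bash
python3 - <<'E'
from h import *
p=arm.get_image('wrist');save(p,'w2')
E
cat > arc.py <<'E'
from go import *
s=arm.read_state(); r=R.from_quat(s['ee_rot']); print(s['clock'],np.round(s['position'],1),np.round(s['contact_force'],1),s['gripper_width'])
import sys
a0=float(sys.argv[1])
for a in map(float,sys.argv[2:]): print(a,(r.inv().apply(bar(a)-bar(a0))/100).round(3))
E
python3 arc.py 0 6 12 18 24 30 36 42 48 54 60
```

```text
4.1 [ 442.8 -103.1  145.6] [1.9 2.2 1.8] 12.118203340332725
6.0 [ 0.    -0.057 -0.088]
12.0 [ 0.    -0.123 -0.169]
18.0 [ 0.    -0.198 -0.243]
24.0 [ 0.    -0.279 -0.308]
30.0 [ 0.001 -0.367 -0.365]
36.0 [ 0.001 -0.46  -0.412]
42.0 [ 0.001 -0.558 -0.45 ]
48.0 [ 0.001 -0.659 -0.476]
54.0 [ 0.001 -0.763 -0.492]
60.0 [ 0.001 -0.867 -0.498]
```

View pics/w2.png

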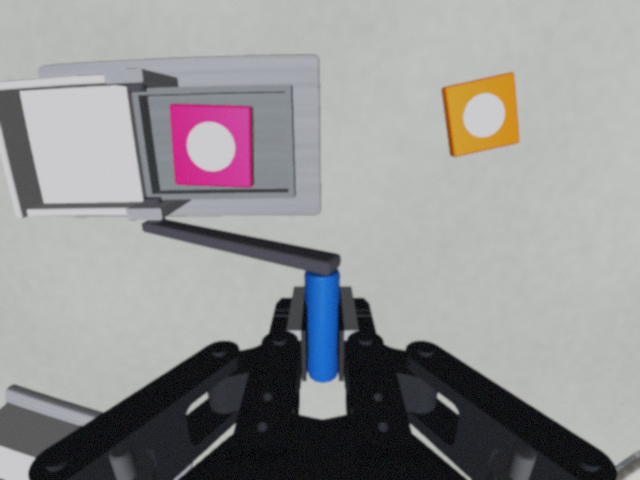

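The bar is between the pads at (322,325), opening 12 mm, and the tray is still flat. Swing the first 60°.

Emit:
apply_moves(increments=[[[0, -0.06, -0.09, 0, 0, 0, -1], [0, -0.12, -0.17, 0, 0, 0, -1], [0, -0.2, -0.24, 0, 0, 0, -1], [0, -0.28, -0.31, 0, 0, 0, -1], [0, -0.37, -0.365, 0, 0, 0, -1], [0, -0.46, -0.41, 0, 0, 0, -1], [0, -0.56, -0.45, 0, 0, 0, -1], [0, -0.66, -0.475, 0, 0, 0, -1], [0, -0.76, -0.49, 0, 0, 0, -1], [0, -0.865, -0.5, 0, 0, 0, -1]]])

```text
clock: 5.1
position: [517.5, -66.8, 197.6]
ee_rot: [0.846, -0.534, -0.002, 0.003]
contact_force: [-4.6, -0.8, 2.4]
gripper_width: 11.8
```

```bash
python3 arc.py 60 66 72 78 84 90 96 102 108 114 118;python3 - <<'E'
from h import *
p=arm.get_image('side');cv2.imwrite('pics/s3.png',cv2.resize(p['img'][130:380,200:500,::-1],None,fx=2,fy=2))
E
```

```text
5.1 [517.5 -66.8 197.6] [-4.6 -0.8  2.4] 11.76269635538072
66.0 [ 0.    -0.105  0.005]
72.0 [ 0.    -0.208  0.02 ]
78.0 [ 0.    -0.309  0.047]
84.0 [ 0.    -0.407  0.084]
90.0 [ 0.    -0.501  0.131]
96.0 [ 0.    -0.589  0.187]
102.0 [ 0.    -0.671  0.252]
108.0 [ 0.    -0.745  0.326]
114.0 [ 0.    -0.812  0.407]
118.0 [ 0.001 -0.851  0.464]
```

View pics/s3.png

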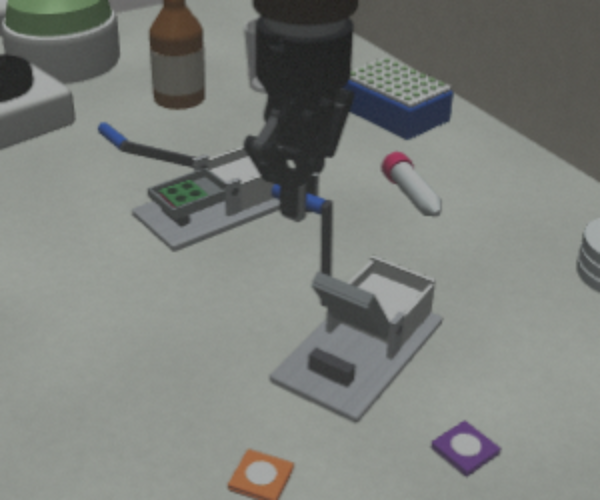

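The side view shows the crank upright at (325,235) and the tray tilted, still closed against the bar. The cassette is hidden. Continue slowly past 105° to about 117°.

Emit:
apply_moves(increments=[[[0, -0.105, 0.005, 0, 0, 0, -1], [0, -0.21, 0.02, 0, 0, 0, -1], [0, -0.31, 0.045, 0, 0, 0, -1], [0, -0.41, 0.085, 0, 0, 0, -1], [0, -0.5, 0.13, 0, 0, 0, -1], [0, -0.59, 0.185, 0, 0, 0, -1], [0, -0.67, 0.25, 0, 0, 0, -1], [0, -0.745, 0.325, 0, 0, 0, -1], [0, -0.81, 0.405, 0, 0, 0, -1], [0, -0.83, 0.43, 0, 0, 0, -1]]])

```text
clock: 6.15
position: [594.0, -29.7, 150.3]
ee_rot: [0.846, -0.534, -0.002, 0.001]
contact_force: [-4.5, 2.8, 0.3]
gripper_width: 11.8
```

Emit:
apply_moves(increments=[[[0, 0, 0, 0, 0, 0, -1], [0, 0, 0, 0, 0, 0, -1], [0, 0, 0, 0, 0, 0, -1], [0, 0, 0, 0, 0, 0, -1], [0, 0, 0, 0, 0, 0, -1]]])

```text
clock: 6.65
position: [593.5, -29.9, 151.0]
ee_rot: [0.845, -0.534, -0.002, 0.0]
contact_force: [-5.3, 3.2, -2.0]
gripper_width: 11.9
```

```bash
python3 arc.py 116 118 ;python3 - <<'E'
from h import *
p=arm.get_image('side');a=cv2.resize(p['img'][180:380,230:470,::-1],None,fx=3,fy=3);cv2.imwrite('pics/s4.png',a)
p=arm.get_image('scene');a=cv2.resize(p['img'][180:380,180:420,::-1],None,fx=3,fy=3);cv2.imwrite('pics/c4.png',a)
E
```

```text
6.65 [593.5 -29.9 151. ] [-5.3  3.2 -2. ] 11.936493433277441
118.0 [ 0.    -0.019  0.029]
```

View pics/s4.png

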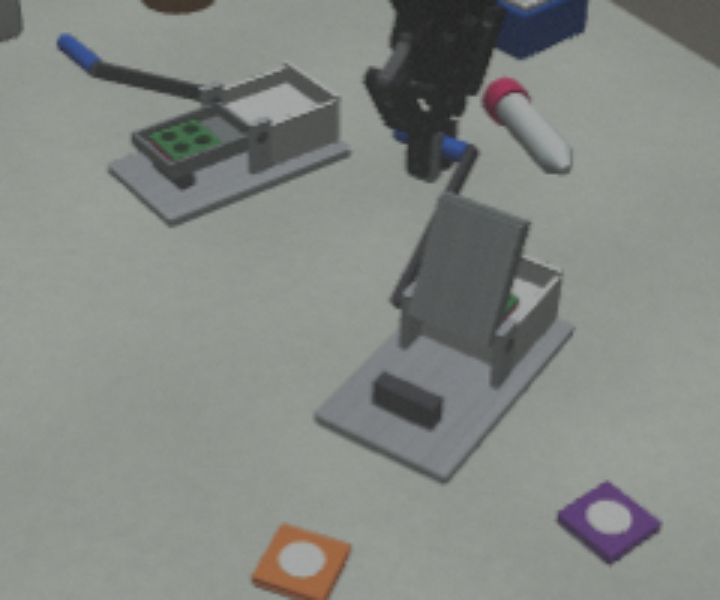

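View pics/c4.png

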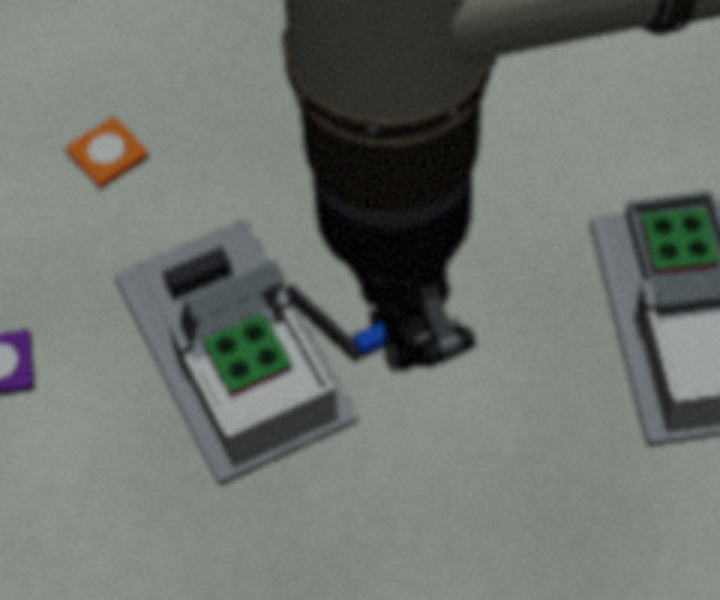

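The cassette has tumbled and lies green up in the bed, at (247,352) in the scene crop. The twin is unchanged. Swing back along the same arc.

Emit:
apply_moves(increments=[[[0, 0.02, -0.025, 0, 0, 0, -1], [0, 0.085, -0.105, 0, 0, 0, -1], [0, 0.16, -0.18, 0, 0, 0, -1], [0, 0.24, -0.245, 0, 0, 0, -1], [0, 0.33, -0.3, 0, 0, 0, -1], [0, 0.42, -0.345, 0, 0, 0, -1], [0, 0.52, -0.385, 0, 0, 0, -1], [0, 0.62, -0.41, 0, 0, 0, -1], [0, 0.725, -0.425, 0, 0, 0, -1], [0, 0.83, -0.43, 0, 0, 0, -1]]])

```text
clock: 7.75
position: [521.3, -65.1, 196.8]
ee_rot: [0.846, -0.534, 0.003, -0.003]
contact_force: [2.3, 8.6, -7.6]
gripper_width: 11.5
```

Emit:
apply_moves(increments=[[[0, 0.105, 0.01, 0, 0, 0, -1], [0, 0.205, 0.025, 0, 0, 0, -1], [0, 0.305, 0.05, 0, 0, 0, -1], [0, 0.405, 0.09, 0, 0, 0, -1], [0, 0.495, 0.135, 0, 0, 0, -1], [0, 0.585, 0.19, 0, 0, 0, -1], [0, 0.665, 0.26, 0, 0, 0, -1], [0, 0.745, 0.33, 0, 0, 0, -1], [0, 0.805, 0.41, 0, 0, 0, -1], [0, 0.85, 0.475, 0, 0, 0, -1]]])

```text
clock: 8.75
position: [445.6, -102.4, 149.7]
ee_rot: [0.846, -0.533, 0.004, -0.003]
contact_force: [3.2, 7.8, -3.8]
gripper_width: 12.0
```

```bash
python3 go.py 0 0;python3 - <<'E'
from h import *
p=arm.get_image('side');a=cv2.resize(p['img'][180:380,230:470,::-1],None,fx=3,fy=3);cv2.imwrite('pics/s5.png',a)
E
```

```text
8.75 [ 445.6 -102.4  149.7] F [ 3.2  7.8 -3.8] w 12.0
toolY [-0.902 -0.431 -0.009] toolZ [ 0.01   0.001 -1.   ] want y [-0.903 -0.43 ]
target [ 443.3 -102.5  144. ] shift/100 [-0.01   0.022  0.057]
```

View pics/s5.png

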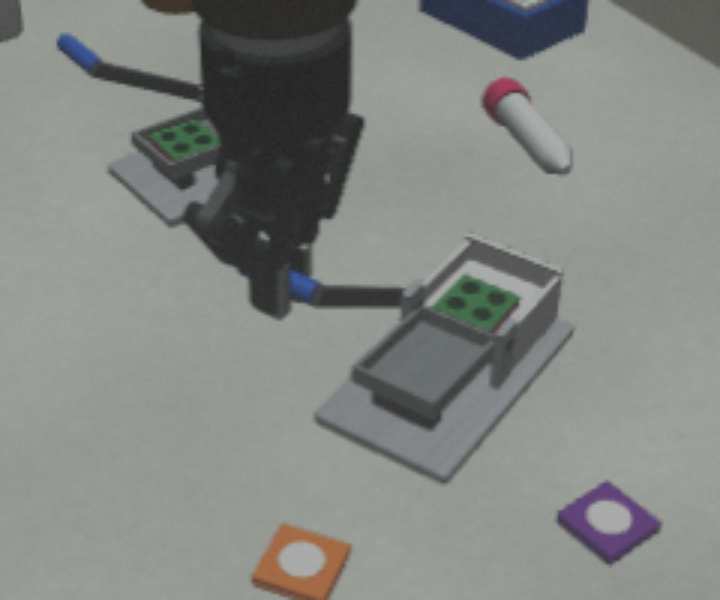

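The side view shows the empty tray nearly flat and the cassette lying green up in the bed at (478,303). Lower the last few mm, open, then rise.

Emit:
apply_moves(increments=[[[0, 0.01, 0.02, 0, 0, 0, -1], [0, 0.015, 0.04, 0, 0, 0, -1], [0, 0.015, 0.04, 0, 0, 0, -1], [0, 0.015, 0.04, 0, 0, 0, 0], [0, 0.015, 0.04, 0, 0, 0, 0.2], [0, 0.015, 0.04, 0, 0, 0, 0.2], [0, 0.015, 0.04, 0, 0, 0, 0.2], [0, 0.015, 0.04, 0, 0, 0, 0.2], [0, 0.015, 0.04, 0, 0, 0, 0.2]]])

```text
clock: 9.7
position: [441.8, -103.3, 143.3]
ee_rot: [0.846, -0.534, -0.0, 0.0]
contact_force: [-0.1, 0.1, 0.1]
gripper_width: 51.1
```

Emit:
apply_moves(increments=[[[0, 0, -0.15, 0, 0, 0, 0.2], [0, 0, -0.35, 0, 0, 0, 0.2], [0, 0, -0.6, 0, 0, 0, 0.2], [0, 0, -0.8, 0, 0, 0, 0.2], [0, 0, -1, 0, 0, 0, 0.2], [0, 0, -1, 0, 0, 0, 0.2], [0, 0, -1, 0, 0, 0, 0.2], [0, 0, -1, 0, 0, 0, 0.2]]])

```text
clock: 10.5
position: [441.2, -103.2, 242.4]
ee_rot: [0.846, -0.534, -0.001, 0.001]
contact_force: [0.6, 0.3, -0.0]
gripper_width: 50.9
```

Run:
```python
from h import *
from go import O,X,Y
p=arm.get_image('side');a=cv2.resize(p['img'][180:380,230:470,::-1],None,fx=3,fy=3);cv2.imwrite('pics/s6.png',a)
h=cv2.cvtColor(p['img'],cv2.COLOR_RGB2HSV)
p2=arm.get_image('scene');a=cv2.resize(p2['img'][180:380,180:470,::-1],None,fx=2.7,fy=2.7);cv2.imwrite('pics/c6.png',a)
for pp in (p,p2):
    h=cv2.cvtColor(pp['img'],cv2.COLOR_RGB2HSV)
    for lab in ['cassette','cassette_done','turner_grip']:
        for d in arm.mark_of(lab,pp):
            w=atz(pp,d['at'],37 if lab!='turner_grip' else 90); v=w[:2]-O
            print(lab,np.round(d['at'],1),round(d['conf'],2),'stand frame',(v@X).round(1),(v@Y).round(1))
s=arm.read_state();print(s['clock'],s['position'],s['contact_force'],s['gripper_width'])
```

```text
cassette [429.8 355.8] 0.91 stand frame -94.2 -139.4
cassette [331.2 366.1] 0.91 stand frame -196.7 -30.5
cassette [388.7 281.6] 0.9 stand frame 24.8 -0.2
cassette_done [289.8 226. ] 0.46 stand frame 66.9 268.0
turner_grip [321.  277.7] 0.7 stand frame -91.1 65.9
cassette [261.7 296.6] 0.79 stand frame 19.6 2.5
cassette [214.4 230.8] 0.74 stand frame -152.4 -19.5
cassette [178.2 304.1] 0.58 stand frame -33.0 -133.3
cassette_done [408.1 261.2] 0.75 stand frame 74.3 267.1
turner_grip [269.9 227. ] 0.76 stand frame -73.2 64.7
10.9 [ 441.81223118 -103.26114133  243.1497552 ] [ 0.06080992 -0.08793269  0.21397184] 50.818270158010655
```

View pics/s6.png

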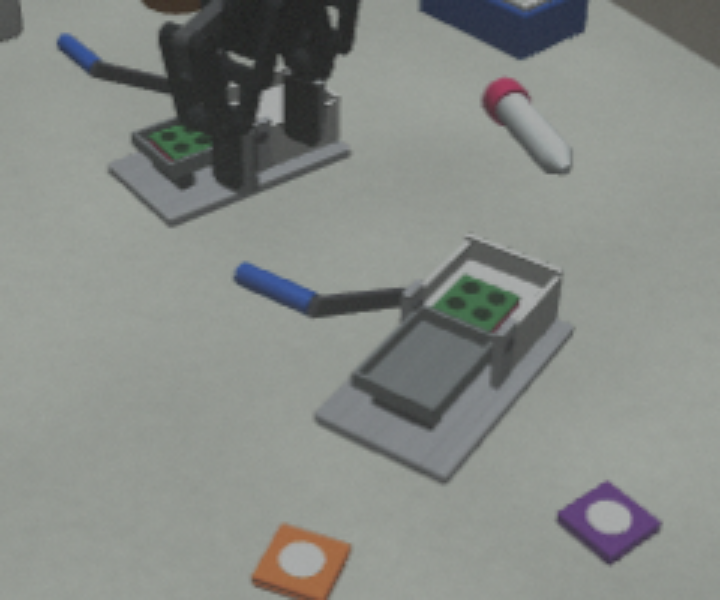

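View pics/c6.png

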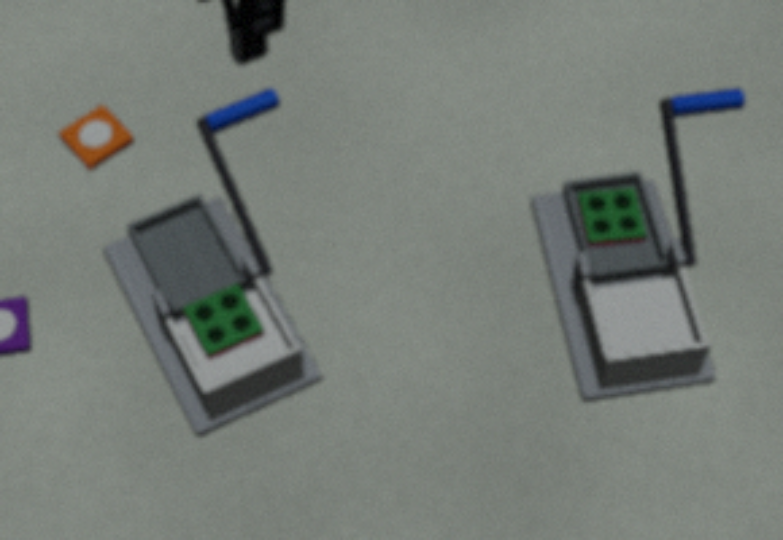

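The tray is flat and the bar released. The cassette lies close to the hinge edge, so I'll check that it isn't propped up by measuring its tilt in the wrist, side and scene views together.

```bash
cat > tilt.py <<'E'
from h import *
from go import O,X,Y,yw
from scipy.optimize import least_squares
from scipy.spatial.transform import Rotation as R
near={'wrist':(200,145),'side':(389,282),'scene':(262,299)}
C={};P={}
for n in near:
    p=arm.get_image(n);P[n]=p;h=cv2.cvtColor(p['img'],cv2.COLOR_RGB2HSV)
    m=((h[...,0]>45)&(h[...,0]<85)&(h[...,1]>90)&(h[...,2]>25)).astype(np.uint8)
    m=cv2.morphologyEx(m,cv2.MORPH_CLOSE,np.ones((5,5)))
    k,l,s,c=cv2.connectedComponentsWithStats(m)
    i=min((i for i in range(1,k) if s[i,4]>60),key=lambda i:np.hypot(*(c[i]-near[n])))
    ct=max(cv2.findContours((l==i).astype(np.uint8),0,2)[0],key=cv2.contourArea)
    C[n]=(l==i); print(n,c[i].round(1),s[i,4])
    x,y=c[i].astype(int); a=p['img'][max(0,y-60):y+60,max(0,x-80):x+80,::-1]; cv2.imwrite('pics/t_%s.png'%n,cv2.resize(a,None,fx=4,fy=4,interpolation=cv2.INTER_CUBIC))
g=np.linspace(-20,20,21)
def corners(q):
    r=R.from_euler('zyx',[yw+q[3],q[4],q[5]])
    c=np.array([[-20,-20,4],[20,-20,4],[20,20,4],[-20,20,4.]])
    o=np.r_[O+X*q[0]+Y*q[1],q[2]]
    return r.apply(c)+o
S=4
def err(q):
    e=0
    for n in near:
        pr=np.array([proj(P[n],c) for c in corners(q)])
        m=C[n];ys,xs=np.where(m);x0,x1,y0,y1=xs.min()-8,xs.max()+9,ys.min()-8,ys.max()+9
        x0=max(x0,0);y0=max(y0,0)
        im=np.zeros(((y1-y0)*S,(x1-x0)*S),np.uint8)
        cv2.fillConvexPoly(im,np.round((pr-[x0-.5,y0-.5])*S).astype(np.int32),1)
        mm=np.kron(m[y0:y1,x0:x1],np.ones((S,S)))[:im.shape[0],:im.shape[1]]
        e+=(im[:mm.shape[0],:mm.shape[1]]!=mm).sum()/mm.sum()
    return e
from scipy.optimize import minimize
for z0,t in [(37,0),(42,.2),(42,-.2)]:
    x0=np.array([24,0,z0,0,t,0.]);sim=np.vstack([x0]+[x0+np.eye(6)[i]*[5,5,4,.1,.2,.15][i] for i in range(6)])
    r=minimize(err,x0,method='Nelder-Mead',options=dict(initial_simplex=sim,maxiter=500))
    print(r.x.round(2),'err',round(r.fun,3),'tilt deg',np.degrees(r.x[4:]).round(1))
for t in np.radians([-20,-10,-5,0,5,10,20]):
    r=minimize(lambda q:err(np.r_[q[:3],q[3],t,0]),[24,0,38,0],method='Nelder-Mead',options=dict(initial_simplex=[[24,0,38,0],[29,0,38,0],[24,5,38,0],[24,0,44,0],[24,0,38,.1]]))
    print(round(np.degrees(t)),r.x.round(2),round(r.fun,3))
E
python3 tilt.py; ls pics
```

```text
wrist [174.3 134.7] 2588
side [388.  280.4] 224
scene [262.1 297.7] 439
[ 2.337e+01  1.540e+00  3.664e+01  1.000e-02  6.000e-02 -7.000e-02] err 0.484 tilt deg [ 3.4 -4.2]
[2.300e+01 2.090e+00 3.726e+01 7.000e-02 1.100e-01 1.000e-02] err 0.551 tilt deg [6.1 0.5]
[ 2.330e+01  1.390e+00  3.674e+01  3.000e-02  4.000e-02 -9.000e-02] err 0.484 tilt deg [ 2.3 -5.1]
-20 [24.94  1.34 33.88 -0.07] 1.085
-10 [2.371e+01 1.340e+00 3.469e+01 1.000e-02] 0.813
-5 [2.392e+01 8.900e-01 3.667e+01 1.000e-02] 0.69
0 [2.344e+01 1.660e+00 3.661e+01 2.000e-02] 0.582
5 [2.307e+01 2.030e+00 3.717e+01 2.000e-02] 0.52
10 [22.85  2.38 37.22  0.05] 0.603
20 [2.274e+01 2.680e+00 3.380e+01 1.000e-02] 0.849
c4.png
c6.png
fit_scene.png
fit_side.png
fit_wrist.png
s1.png
s3.png
s4.png
s5.png
s6.png
scene0.png
side0.png
t_scene.png
t_side.png
t_wrist.png
w1.png
w2.png
wrist0.png
```

View pics/t_wrist.png

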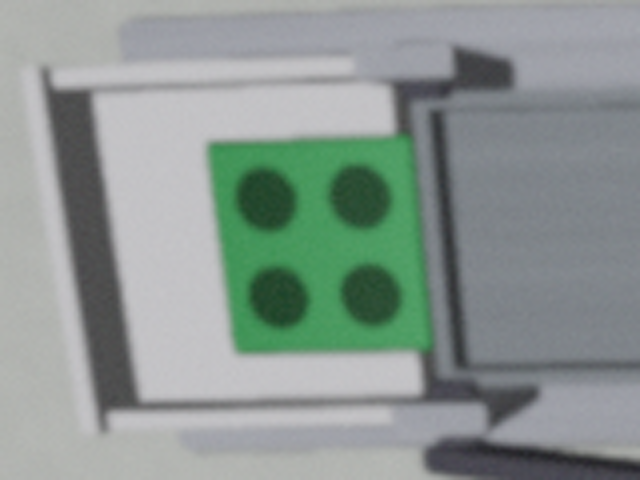

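View pics/t_side.png

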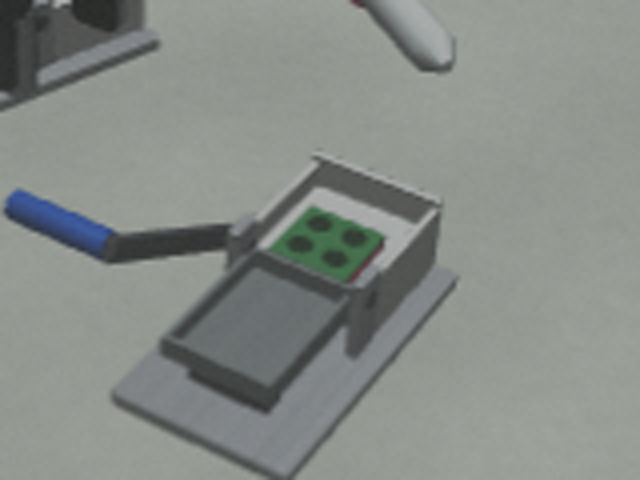

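The cassette lies flat in the bed: x about 23 mm, y about 2 mm, z about 37 mm, tilt about 5° or less. The twin cassette is at (408,261) in the scene view, against (408,260) at the start. The gripper is about 100 mm clear, so I'm handing in.

```bash
python3 -c "
from bench import arm
print(arm.job_done()); print(arm.read_state()['clock'])"
```

```text
the job is handed in; nothing more can be done
None
the job is handed in; nothing more can be done
```

The magenta-up cassette now lies green face up in its own catch bed, and I handed the job in at about 11 s of the 48 s allowed. I gripped the blue bar fore and aft, swung the tray to about 116°, and saw the cassette tumble. I then brought the tray back flat, let go and rose clear.

**Cassette:** in the stand's frame it sits at x about 23, y about 2 and z about 37 mm. The tilt came out at roughly 3 to 6°, which is within the noise of the measurement.

**Tray:** it looks flat in the side and wrist views.

**Robot:** the gripper is open about 100 mm above the bar, with essentially no contact force.

**Other cassette:** the last sighting was at pixel (408,261) in the scene camera, against (408,260) at the start, so it did not move.

**Disagreements:** the trained network's marks for the cassette differed by about 5 mm between cameras. Its marks for the handle bar were up to about 18 mm apart. For the tilt check I used outlines instead; they overlapped only moderately because the tray's edge partly hides the cassette in the side view. All cassette estimates lie well inside the limits.

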